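# Put the sockets back in the rack by size

### The arm

A 6-joint arm with a two-finger parallel gripper is mounted at the origin on the work surface. World frame = base frame: x ahead of the robot, y to its left, z up, the work surface at z = 0. Lengths are in mm, angles in rad, forces in N, time in s.
With the tool pointing down it reaches from about 400 to 925 mm from the base axis. Payload 12.5 kg.
Tool frame: the origin (TCP) lies midway between the tips of the shut fingers; the grasp point (between the pads) lies 19 mm behind it (env.grasp_offset is the distance from the TCP to the grasp point, in mm); z points along the fingers, y is the direction in which the jaws open and shut (so a half turn about z gives the same grasp; the last joint's range is limited). The gripper opens to 95 mm and grips with 3 to 60 N. Pads are 20 mm wide; open, the fingers measure 119 mm over their backs; the gripper's body (75 mm by 180 mm) begins 59 mm behind the grasp point.
Start: joints at [-1.409, 0.491, 1.559, -0, 1.092, -0.106], TCP at [165.404, -602.734, 214.661] pointing down, gripper open.
Joint ranges: [-3.1, 3.1], [-0.84, 2.19], [0.05, 2.79], [-1.13, 4.28], [0.06, 2.93], [-2.69, 2.69]. Speed limits (rad/s): [2.22, 2.22, 2.79, 3.14, 3.14, 3.14].

### API

Orientations are given as [roll, pitch, yaw] about the fixed x, y, z axes, in that order (R = Rz(yaw) Ry(pitch) Rx(roll)).
In Python, from cell import env gives the robot as it stands.
- The arm moves only by the tool carry_out, never from a script. Its argument "series" is a list of rows, each a list of 6 numbers: the shift along the world's x, y, z in m, then the turn, a rotation vector about the world's x, y, z in degrees. In form: [[dx, dy, dz, wx, wy, wz], ...]. A call has 1 to 12 rows; each row shifts and turns the commanded pose from where the row before left it; what a row does not reach is not made up. A row lasts 1/10 s, in which the tool goes at most 50 mm and 8.59 degrees, less where a joint would pass 70% of its speed; a pose out of reach is approached as far as the arm can. A call is refused whole if a number of a shift passes 0.05 or a number of a turn 8.59, either way. A call with a gripper value outside its range is refused whole. "fingers" is the opening, from 0 (shut) to 1 (fully open), set as the call begins (left out, the last holds). The fingers move at their own pace and stop on an object; the grip force is fixed at half the most. Time passes only in rows, so rows that do not move let the fingers close. It gives the time, the measured TCP pose, the force and the opening at its end, in the units of the state.
- env.state(): the state, without advancing time (a new reading comes with each control period).
- env.read_camera(name): name is "scene" or "top"; returns a dict with "color" (400x640x3 uint8, red, green, blue), "fovy" (degrees; the focal length in pixels is half the picture's height over the tangent of half this angle, whatever the lens; pixels are square), "cx", "cy" (the principal point, pixels), "D" ([k1, k2, p1, p2, k3] as OpenCV has them; the pictures are not rectified), "T" (4x4, takes a point from camera to world coordinates). Camera axes: x right, y down, z forward; pixel columns grow to the right and rows downward; lengths in mm; the calibration is good to about 2 mm. A picture is of the moment at which its call begins. There is no depth.
- env.job_done(): hands the job in, once; it reports no verdict.
Trained networks look in a picture, given as the dict that the camera call returned (one of the last four; its "shot" number tells which), for a name from the list of things; names that differ only in an ending like _2 or _b are one class to them, and where a whole thing is asked for, a point or a joint stands for the part that bears it (a point fixed in the world has none). Each returns a list of dicts, best first, with "score" (0 to 1); they miss things now and then, are a little off and sometimes report something else, mostly with a low value. They report only what shows in the picture. A call takes as long as a camera call.
- env.search_frame(label, picture): "point" ([x, y, z] in mm, in world coordinates, good to about 4 mm: the middle of the surface that is visible of it).
The state is a dict: "t": time; "joints": joint angles; "qvel": joint speeds; "tau": joint torques, N m; "eef_pos": TCP position; "tcp_rot": TCP orientation; "ft_force": force on the tool from outside, world axes, zero at the start; "moment": the same for the moment, N m; "opening": opening from 0.0 (shut) to 1.0 (fully open).
Only numpy, scipy, OpenCV 4.12 (cv2) and the standard library are available. Lean on these libraries where they do the work, as an engineer would, in place of code of your own. Each camera call takes 0.05 s, during which the arm holds its last target. There are 200 camera calls.

### The job

Stand the four loose steel sockets upright in the wooden rack, one to each bay and open end up as they are now, in order of size: the largest in the bay nearest the bench vice, then the next, down to the smallest in the bay farthest from the vice. Leave the tin and the tape measure where they stand, and let go of everything at the end.

Things in the scene. Friction and masses are not known exactly. Their poses are not given: they have to be found in the camera images.
- socket_a: the largest of four plain steel deep sockets: an upright round cylinder 46 mm in diameter and 72 mm tall with an open hexagonal mouth on top; the lower third is slightly narrower. It stands on its closed end. Origin at the centre of its underside, z up; its yaw has no meaning. Weighs 0.08 to 0.65 kg.
- socket_b: the second largest of four plain steel deep sockets: an upright round cylinder 39 mm in diameter and 66 mm tall with an open hexagonal mouth on top; the lower third is slightly narrower. It stands on its closed end. Origin at the centre of its underside, z up; its yaw has no meaning. Weighs 0.08 to 0.65 kg.
- socket_c: the third largest of four plain steel deep sockets: an upright round cylinder 32 mm in diameter and 60 mm tall with an open hexagonal mouth on top; the lower third is slightly narrower. It stands on its closed end. Origin at the centre of its underside, z up; its yaw has no meaning. Weighs 0.08 to 0.65 kg.
- socket_d: the smallest of four plain steel deep sockets: an upright round cylinder 25 mm in diameter and 54 mm tall with an open hexagonal mouth on top; the lower third is slightly narrower. It stands on its closed end. Origin at the centre of its underside, z up; its yaw has no meaning. Weighs 0.08 to 0.65 kg.
- rack: shallow wooden rack fixed to the bench, 74 (x) by 281 mm (y): four equal open bays, each 64 mm square inside, in a row along its y axis. Bay centres at x = 0, y = -103.5, -34.5, +34.5 and +103.5 mm in the rack frame. Bay floors 6 mm and wall tops 14 mm above the bench; walls 5 mm thick. Origin at the centre of its underside, on the bench; z up; row within 0.2 rad of world y.
- vice: blue steel bench vice (about 150 mm wide, 160 mm tall) fixed on the bench beyond one end of the rack, sometimes the left, sometimes the right; a red toolbox stands beyond the other end. Origin at the centre of its round foot, on the bench.
- tin: closed plain metal tin, a loose upright cylinder 60 mm in diameter and 80 mm tall, standing among the sockets, not part of the job. Origin at the centre of its underside.
- tape: tape measure, a loose yellow and black rounded block about 40 (x) by 74 (y) by 60 mm tall, standing among the sockets, not part of the job. Origin at the centre of its underside.

How it is judged:
By the outcome, as a careful person would: the job done as asked, in the order asked, and still so for the second after the job is handed in, with the robot touching nothing.
It also fails if it takes over 112 s, if anything falls off the work surface, if the arm or the gripper's body presses on something with over 40 N, if the wrist force passes 120 N, or if a joint passes its speed limit or range.

## Working session

There is one attempt and no reset: what is moved stays moved. The work goes in short steps, Python scripts to look and compute and a tool call to move; the robot and the scene stay as the last step left them, time stands still between calls to the robot, and variables do not carry over. Pictures are saved under pics/ and viewed, and the job is handed in when it is done.

Besides the shell and the picture viewer there is one more tool, called after ">>>" as name(argument=value, ...), one argument or row to a line, values as JSON. carry_out: Moves the arm, as the interface text tells. Its arguments: {"type":"object","properties":{"series":{"type":"array","items":{"type":"array","items":{"type":"number"}}},"fingers":{"type":"number"}},"required":["series"]}

```bash
mkdir -p pics; ls; python3 - <<'E'
from cell import env
import cv2
print(env.state())
for n in ("scene","top"):
    p=env.read_camera(n); cv2.imwrite(f"pics/{n}0.png",p["color"][:,:,::-1])
    print(n,p["fovy"],p["cx"],p["cy"],p["D"],p["T"].tolist() if hasattr(p["T"],"tolist") else p["T"])
    for l in ("socket_a","rack","vice","tin","tape"):
        print(l,[(([round(float(v)) for v in d["point"]]),round(d["score"],2)) for d in env.search_frame(l,p)])
E
```

```text
pics
{'t': 0.0, 'joints': array([-1.40861554e+00,  4.91560018e-01,  1.55946309e+00,  1.41771862e-05,
        1.09170839e+00, -1.05579933e-01]), 'qvel': array([ 0.0005648 ,  0.00173249,  0.00015141, -0.00073376,  0.00105266,
       -0.00102093]), 'tau': array([ 1.37977477e-03, -6.12644434e+01, -2.58182305e+01,  6.92837290e-02,
        4.83730668e-02, -1.05333893e-04]), 'eef_pos': array([ 165.35417315, -602.4675579 ,  214.05677217]), 'tcp_rot': array([-3.14046148e+00, -1.32518860e-04,  2.67754100e-01]), 'ft_force': array([-0.13705808, -0.52395055,  0.64768181]), 'moment': array([-0.00908907, -0.05069075, -0.00094732]), 'opening': 1.0019046233166913}
scene 47.53918455435651 324.77256543373846 201.01238952155254 [-0.08826554  0.          0.          0.          0.        ] [[0.4159313914320096, 0.5677901160495241, -0.7103629084755908, 1436.9705602345966], [0.9092347119522517, -0.27435569939874, 0.3130833575719636, -385.61145693757504], [-0.017126476652784016, -0.7761078110184797, -0.6303676304138447, 844.2841487780202], [0.0, 0.0, 0.0, 1.0]]
socket_a [([475, -171, 42], 0.83), ([466, 303, 30], 0.64), ([492, -52, 50], 0.59), ([489, 182, 40], 0.52)]
rack [([651, 32, 6], 0.91)]
vice []
tin [([472, -302, 52], 0.63)]
tape [([503, 41, 39], 0.62)]
top 43.50820392395059 317.8355869370145 201.84507784174338 [-0.04623034  0.          0.          0.          0.        ] [[0.000982297804770095, -0.9950927902432044, 0.09894126488486486, 377.64532772853374], [-0.9999990031081749, -0.0008771178358093267, 0.00110654731415821, 3.9599272166152355], [-0.0010143341062537634, -0.09894225321012433, -0.9950926598342612, 1874.8189209790276], [0.0, 0.0, 0.0, 1.0]]
socket_a [([463, -168, 63], 0.49), ([478, 192, 50], 0.48)]
rack [([647, 34, 8], 0.65), ([456, -296, 79], 0.37)]
vice [([594, -496, 149], 0.64)]
tin [([458, -295, 81], 0.79), ([477, 189, 50], 0.6)]
tape [([490, 52, 60], 0.68)]
```

View pics/scene0.png

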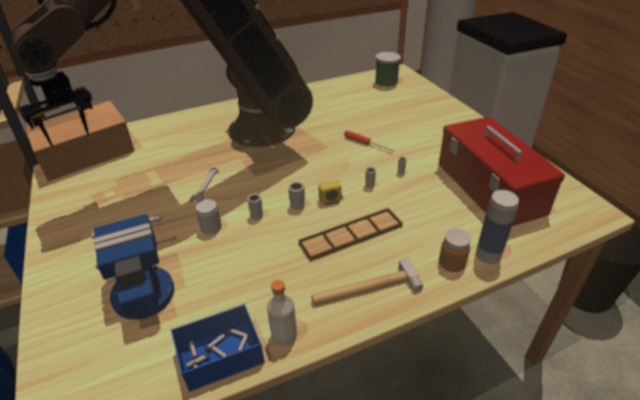

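View pics/top0.png

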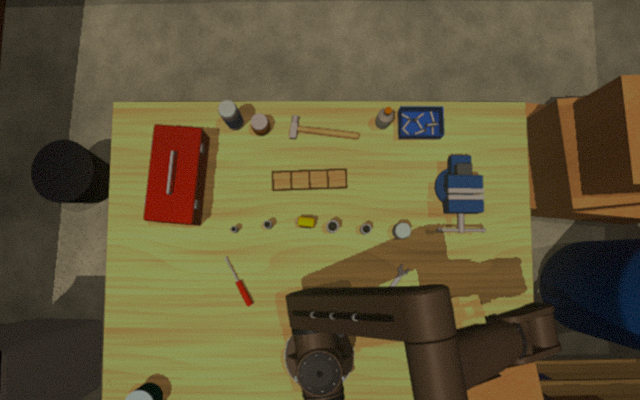

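The scene is clear. The vice is at −y (right in top view). From right to left the row is tin (403,230), a smaller socket (366,228), the largest (333,226), tape (306,222), then two small ones at (268,224) and (235,229). I'll zoom in to measure.

```bash
cat >h.py <<'E'
import numpy as np,cv2
from cell import env
def K(p):
    f=200/np.tan(np.radians(p["fovy"]/2)); return np.array([[f,0,p["cx"]],[0,f,p["cy"]],[0,0,1.]])
def to_plane(p,uv,z):
    "pixels -> world xy on the plane at height z"
    n=cv2.undistortPoints(np.array(uv,float).reshape(-1,1,2),K(p),np.array(p["D"])).reshape(-1,2)
    T=np.array(p["T"]); d=np.c_[n,np.ones(len(n))]@T[:3,:3].T
    return (T[:3,3]+d*((z-T[2,3])/d[:,2])[:,None])[:,:2]
def crop(p,u0,v0,w,h,s,name):
    cv2.imwrite(name,cv2.resize(p["color"][v0:v0+h,u0:u0+w,::-1],None,fx=s,fy=s,interpolation=cv2.INTER_CUBIC))
def pix(p,X):
    T=np.linalg.inv(np.array(p["T"])); r,_=cv2.Rodrigues(T[:3,:3])
    return cv2.projectPoints(np.array(X,float).reshape(-1,1,3),r,T[:3,3],K(p),np.array(p["D"]))[0].reshape(-1,2)
E
python3 - <<'E'
from h import *
p=env.read_camera("top"); crop(p,220,160,200,80,4,"pics/t1.png")
p=env.read_camera("scene"); crop(p,190,140,230,125,3.4,"pics/s1.png")
E
```

```text
(no output)
```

View pics/t1.png

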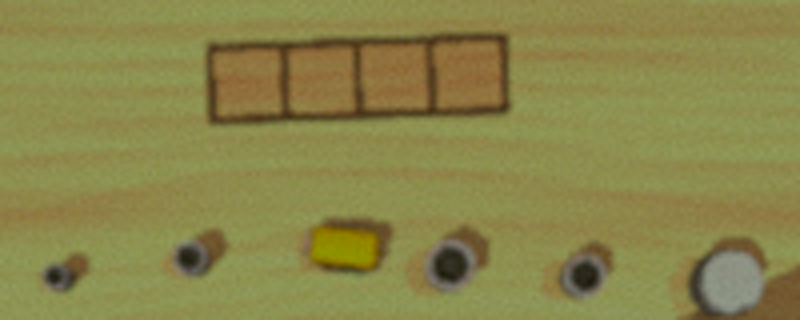

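View pics/s1.png

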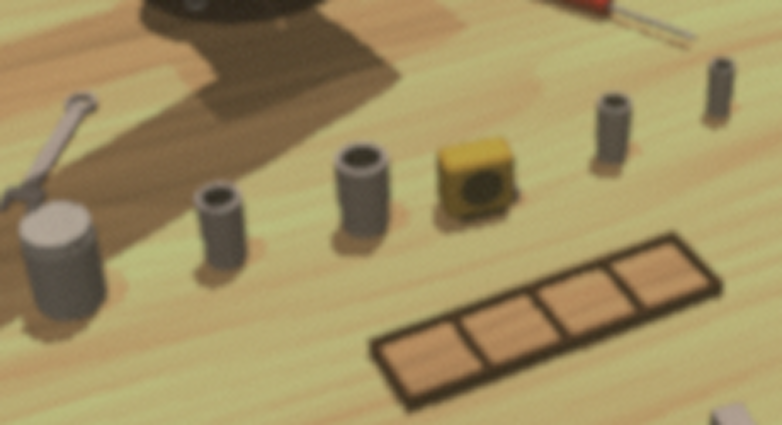

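```bash
python3 - <<'E'
from h import *
hs=dict(a=72,b=66,c=60,d=54)
for n,o,s,m,r in (("top",(220,160),4,dict(a=(452,265),b=(585,274),c=(190,257),d=(57,275)),[(209,44),(507,36),(508,109),(212,122)]),
 ("scene",(190,140),3.4,dict(a=(362,157),b=(218,195),c=(614,101),d=(722,64)),[(720,287),(409,409),(373,345),(674,234)])):
    p=env.read_camera(n); f=lambda q:(np.array(q)+.5)/s-.5+np.array(o)
    for k in m: print(n,k,to_plane(p,[f(m[k])],hs[k]).round(1))
    R=to_plane(p,f(r),14); print(R.round(0).tolist(),R.mean(0).round(1)); d=R[0]+R[3]-R[1]-R[2]; print("yaw",np.arctan2(-d[0],d[1]),np.linalg.norm(d)/2)
E
```

```text
top a [[470.1 -47.3]]
top b [[ 462.3 -167.5]]
top c [[477.7 189.7]]
top d [[461.4 311.3]]
[[680.0, 179.0], [688.0, -101.0], [619.0, -102.0], [607.0, 175.0]] [648.6  37.8]
yaw 0.0364106567443449 278.5713108906417
scene a [[469.7 -46.6]]
scene b [[ 458.4 -168.7]]
scene c [[475.7 189. ]]
scene d [[459.9 311.1]]
[[683.0, 173.0], [698.0, -104.0], [624.0, -103.0], [610.0, 174.0]] [653.7  35.2]
yaw 0.05327882066036012 277.5691361794893
```

>>> carry_out(
  series=[
    [0.022,0.04,0,0,0,6.22],
    [0.022,0.04,0,0,0,6.22],
    [0.022,0.04,0,0,0,6.22],
    [0.022,0.04,0,0,0,6.22],
    [0.022,0.04,0,0,0,6.22],
    [0.022,0.04,0,0,0,6.22],
    [0.022,0.04,0,0,0,6.22],
    [0.022,0.04,0,0,0,6.22],
    [0.022,0.04,0,0,0,6.22],
    [0.022,0.04,0,0,0,6.22],
    [0.022,0.04,0,0,0,6.22],
    [0.022,0.04,0,0,0,6.22],
  ],
  fingers=1,
)

```text
t: 2.0
eef_pos: [430.1, -121.0, 215.0]
tcp_rot: [3.141, 0.0, 1.575]
ft_force: [-0.3, -0.3, -0.5]
opening: 1.003
```

>>> carry_out(
  series=[
    [0.02,0.037,0,0,0,0],
    [0.02,0.037,0,0,0,0],
    [0,0,-0.04,0,0,0],
    [0,0,-0.04,0,0,0],
    [0,0,-0.03,0,0,0],
    [0,0,0,0,0,0],
    [0,0,0,0,0,0],
  ],
)

```text
t: 2.7
eef_pos: [469.7, -48.8, 105.2]
tcp_rot: [-3.141, -0.0, 1.57]
ft_force: [-0.0, -1.0, 0.4]
opening: 1.001
```

```bash
python3 - <<'E'
from h import *
p=env.read_camera("scene"); crop(p,240,120,130,100,6,"pics/s2.png")
E
```

```text
(no output)
```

View pics/s2.png

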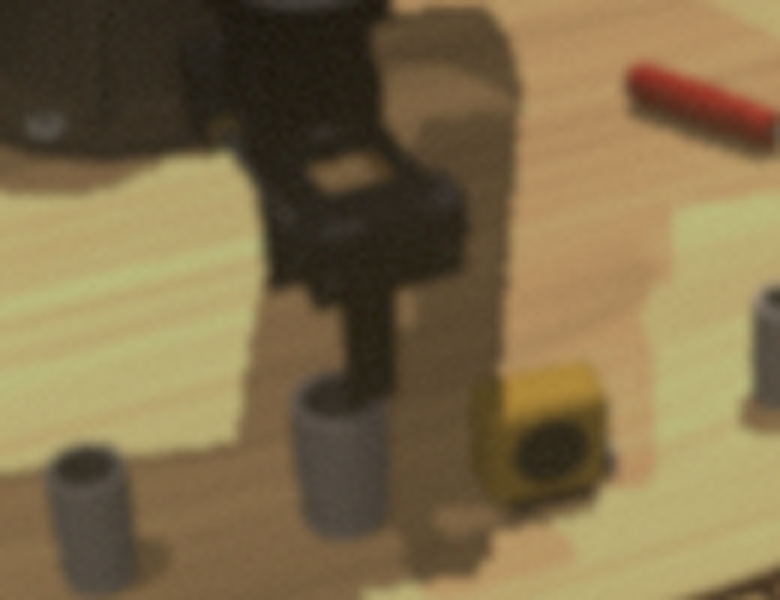

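The picture shows the near finger tip at about (302,186) full-frame, in line with the large socket and clear of the tape. Both cameras agree within 1 mm on socket_a, so I'm descending and gripping.

>>> carry_out(
  series=[
    [0,0.0015,-0.035,0,0,0],
    [0,0,-0.025,0,0,0],
    [0,0,-0.015,0,0,0],
    [0,0,0,0,0,0],
    [0,0,0,0,0,0],
  ],
)

```text
t: 3.25
eef_pos: [470.2, -47.5, 31.0]
tcp_rot: [3.14, 0.0, 1.57]
ft_force: [0.5, -0.1, 0.4]
opening: 1.001
```

>>> carry_out(
  series=[
    [0,0,0,0,0,0],
    [0,0,0,0,0,0],
    [0,0,0,0,0,0],
    [0,0,0,0,0,0],
    [0,0,0,0,0,0],
    [0,0,0,0,0,0],
    [0,0,0,0,0,0],
    [0,0,0,0,0,0],
    [0,0,0,0,0,0],
    [0,0,0,0,0,0],
  ],
  fingers=0,
)

```text
t: 4.25
eef_pos: [469.5, -47.2, 29.6]
tcp_rot: [3.141, 0.0, 1.571]
ft_force: [1.0, 0.5, -0.6]
opening: 0.472
```

>>> carry_out(
  series=[
    [0,0,0.01,0,0,0],
    [0,0,0.025,0,0,0],
    [0,0,0.03,0,0,0],
    [0,0,0.02,0,0,0],
    [0.02,-0.002,0.005,0,0,0],
    [0.035,-0.004,0,0,0,0],
    [0.04,-0.004,0,0,0,0],
    [0.04,-0.004,0,0,0,0],
    [0.035,-0.004,0,0,0,0],
    [0.016,-0.0015,0,0,0,0],
    [0,0,0,0,0,0],
    [0,0,0,0,0,0],
  ],
)

```text
t: 5.45
eef_pos: [654.2, -66.5, 119.1]
tcp_rot: [-3.139, -0.0, 1.571]
ft_force: [0.0, -0.3, -6.5]
opening: 0.473
```

```bash
python3 - <<'E'
from h import *
p=env.read_camera("scene"); crop(p,240,110,190,150,4,"pics/s3.png")
E
```

```text
(no output)
```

View pics/s3.png

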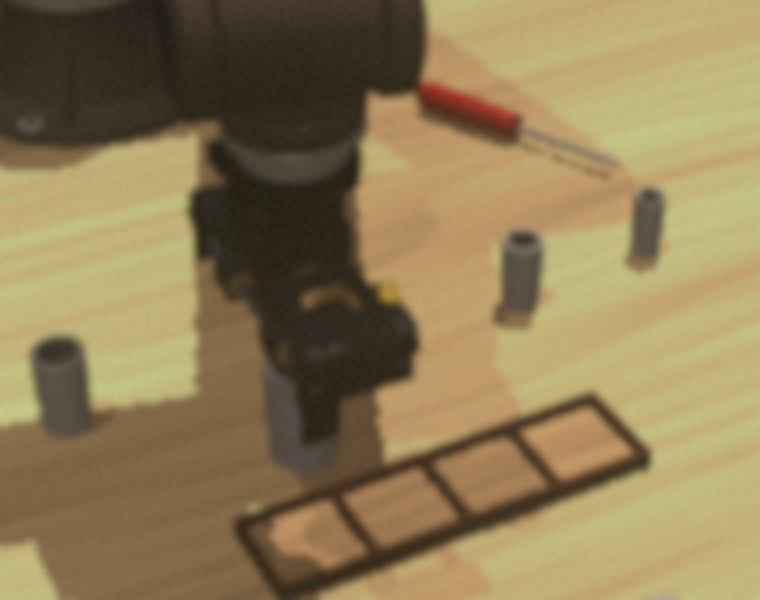

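Socket_a is held upright above the bay nearest the vice, with the socket bottom at about (316,227) and the bay below it. Lowering now.

>>> carry_out(
  series=[
    [0.001,0,-0.03,0,0,0],
    [0,0,-0.025,0,0,0],
    [0,0,-0.012,0,0,0],
    [0,0,-0.006,0,0,0],
    [0,0,-0.004,0,0,0],
    [0,0,-0.003,0,0,0],
    [0,0,-0.0015,0,0,0],
    [0,0,0,0,0,0],
    [0,0,0,0,0,0],
  ],
)

```text
t: 6.4
eef_pos: [656.6, -66.8, 38.6]
tcp_rot: [3.141, 0.0, 1.571]
ft_force: [0.6, 0.0, -6.1]
opening: 0.472
```

```bash
python3 - <<'E'
from h import *
p=env.read_camera("scene"); crop(p,260,140,150,120,5,"pics/s4.png")
print(env.state()["ft_force"])
E
```

```text
[-0.68654163  0.05435081 -5.86007748]
```

View pics/s4.png

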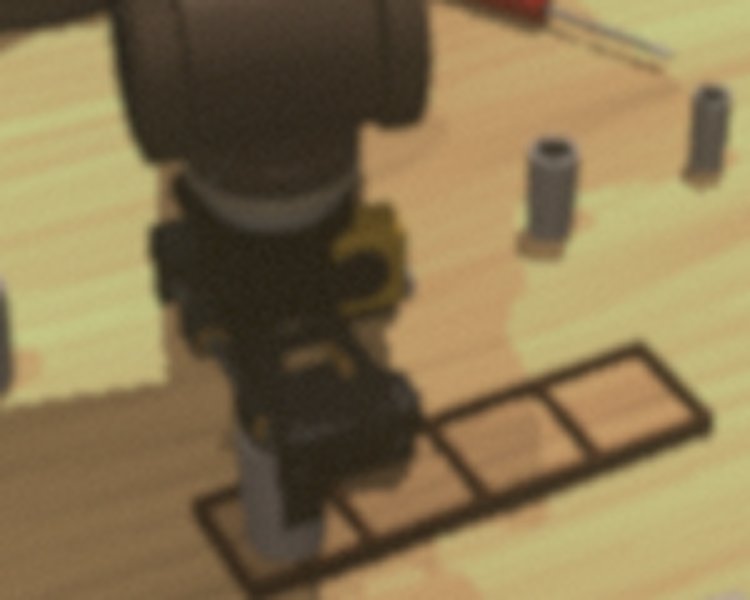

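Socket_a is inside the first bay (base near (317,251)), sitting slightly towards the camera side. I'll shift it 3 mm back and lower it the last bit.

>>> carry_out(
  series=[
    [-0.003,0,0,0,0,0],
    [0,0,-0.002,0,0,0],
    [0,0,-0.001,0,0,0],
    [0,0,0,0,0,0],
    [0,0,0,0,0,0],
  ],
)

```text
t: 6.95
eef_pos: [653.3, -66.7, 35.7]
tcp_rot: [-3.142, 0.0, 1.571]
ft_force: [-4.2, -0.3, 3.8]
opening: 0.472
```

Contact felt (force z went from −6 to +4 N). Releasing, then lifting.

>>> carry_out(
  series=[
    [0,0,0,0,0,0],
    [0,0,0,0,0,0],
    [0,0,0,0,0,0],
    [0,0,0,0,0,0],
    [0,0,0,0,0,0],
    [0,0,0,0,0,0],
    [0,0,0.02,0,0,0],
    [0,0,0.04,0,0,0],
    [0,0,0.04,0,0,0],
  ],
  fingers=1,
)

```text
t: 7.85
eef_pos: [653.0, -66.6, 135.8]
tcp_rot: [-3.14, -0.0, 1.57]
ft_force: [0.5, -0.2, 0.1]
opening: 0.999
```

>>> carry_out(
  series=[
    [-0.035,-0.018,0,0,0,0],
    [-0.04,-0.02,0,0,0,0],
    [-0.04,-0.02,0,0,0,0],
    [-0.04,-0.022,0,0,0,0],
    [-0.038,-0.021,0,0,0,0],
    [0,0,0,0,0,0],
    [0,0,0,0,0,0],
  ],
)

```text
t: 8.55
eef_pos: [460.4, -168.3, 135.6]
tcp_rot: [3.141, 0.0, 1.569]
ft_force: [-0.0, -0.1, 0.8]
opening: 1.002
```

```bash
python3 - <<'E'
from h import *
p=env.read_camera("scene"); crop(p,220,140,190,130,4,"pics/s5.png")
p=env.read_camera("top"); crop(p,220,160,200,80,4,"pics/t5.png")
E
```

```text
(no output)
```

View pics/s5.png

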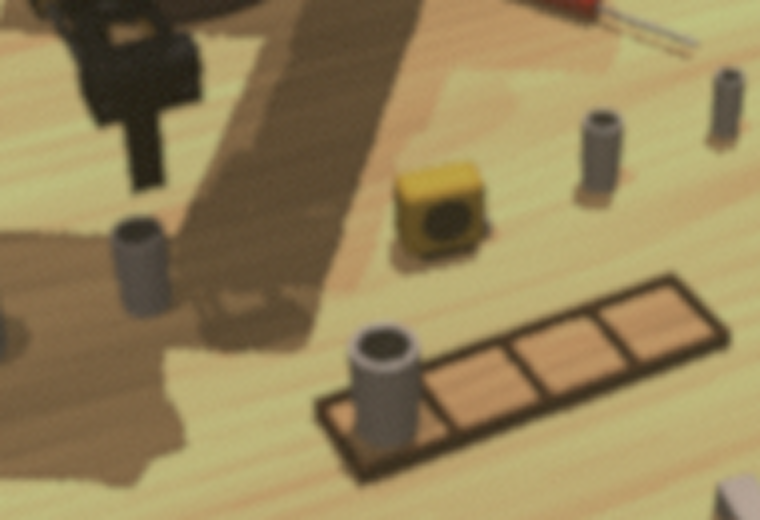

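View pics/t5.png

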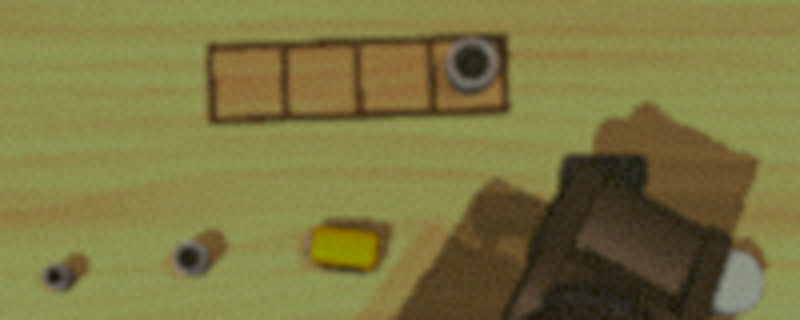

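Socket_a stands upright in the bay nearest the vice, and the gripper is over socket_b. Next I grasp b.

>>> carry_out(
  series=[
    [0,0,-0.04,0,0,0],
    [0,0,-0.035,0,0,0],
    [0,0,-0.023,0,0,0],
    [0,0,-0.01,0,0,0],
    [0,0,0,0,0,0],
    [0,0,0,0,0,0],
  ],
)

```text
t: 9.25
eef_pos: [461.1, -167.6, 27.7]
tcp_rot: [3.141, 0.0, 1.571]
ft_force: [0.7, -0.4, 0.2]
opening: 1.0
```

>>> carry_out(
  series=[
    [0,0,0,0,0,0],
    [0,0,0,0,0,0],
    [0,0,0,0,0,0],
    [0,0,0,0,0,0],
    [0,0,0,0,0,0],
    [0,0,0,0,0,0],
    [0,0,0,0,0,0],
    [0,0,0,0,0,0],
    [0,0,0,0,0,0],
    [0,0,0,0,0,0],
  ],
  fingers=0,
)

```text
t: 10.25
eef_pos: [460.5, -167.7, 27.1]
tcp_rot: [3.141, -0.0, 1.57]
ft_force: [1.2, 1.1, -0.8]
opening: 0.415
```

>>> carry_out(
  series=[
    [0,0,0.01,0,0,0],
    [0,0,0.03,0,0,0],
    [0,0,0.035,0,0,0],
    [0,0,0.035,0,0,0],
    [0.025,0.02,0.005,0,0,0],
    [0.035,0.03,0,0,0,0],
    [0.035,0.032,0,0,0,0],
    [0.035,0.032,0,0,0,0],
    [0.035,0.032,0,0,0,0],
    [0.025,0.024,0,0,0,0],
    [0,0,0,0,0,0],
    [0,0,0,0,0,0],
  ],
)

```text
t: 11.45
eef_pos: [649.9, 2.9, 141.8]
tcp_rot: [-3.14, 0.0, 1.572]
ft_force: [-0.2, -0.2, -3.6]
opening: 0.415
```

>>> carry_out(
  series=[
    [0,-0.001,-0.04,0,0,0],
    [0,0,-0.03,0,0,0],
    [0,0,-0.02,0,0,0],
    [0,0,-0.01,0,0,0],
    [0,0,-0.005,0,0,0],
    [0,0,0,0,0,0],
    [0,0,0,0,0,0],
  ],
)

```text
t: 12.15
eef_pos: [650.8, 1.0, 38.3]
tcp_rot: [3.14, 0.0, 1.57]
ft_force: [-0.0, -0.3, -3.6]
opening: 0.415
```

```bash
python3 - <<'E'
from h import *
p=env.read_camera("scene"); crop(p,260,140,150,120,5,"pics/s6.png")
E
```

```text
(no output)
```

View pics/s6.png

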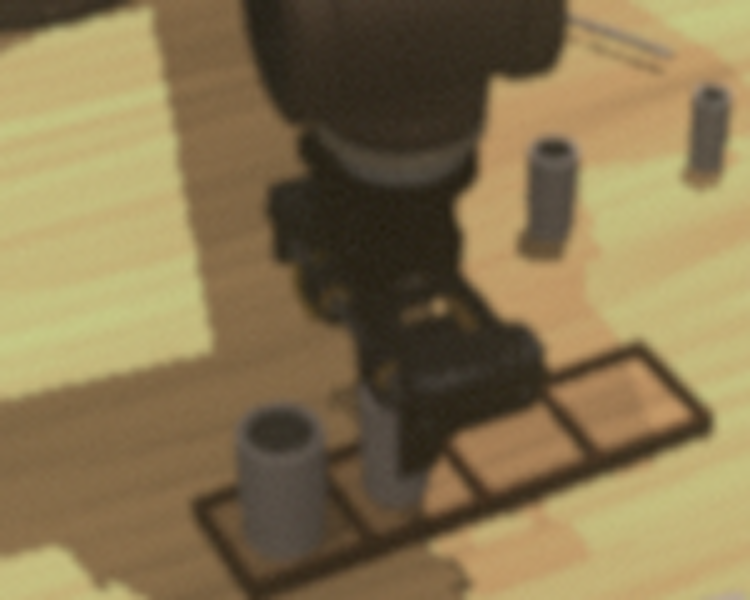

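Socket_b is over the second bay (base near (339,240)), inside the walls and beside a. Lowering the last 5 mm and releasing.

>>> carry_out(
  series=[
    [0,0,-0.003,0,0,0],
    [0,0,-0.0015,0,0,0],
    [0,0,-0.001,0,0,0],
    [0,0,0,0,0,0],
    [0,0,0,0,0,0],
  ],
)

```text
t: 12.7
eef_pos: [650.6, 1.3, 33.1]
tcp_rot: [3.14, 0.0, 1.571]
ft_force: [-3.2, 0.0, 9.7]
opening: 0.415
```

>>> carry_out(
  series=[
    [0,0,0,0,0,0],
    [0,0,0,0,0,0],
    [0,0,0,0,0,0],
    [0,0,0,0,0,0],
    [0,0,0,0,0,0],
    [0,0,0,0,0,0],
    [0,0,0.02,0,0,0],
    [0,0,0.04,0,0,0],
    [0,0,0.04,0,0,0],
  ],
  fingers=1,
)

```text
t: 13.6
eef_pos: [650.0, 1.3, 132.2]
tcp_rot: [-3.14, -0.0, 1.57]
ft_force: [0.2, -0.6, -0.5]
opening: 0.999
```

>>> carry_out(
  series=[
    [-0.025,0.03,0,0,0,0],
    [-0.032,0.033,0,0,0,0],
    [-0.032,0.033,0,0,0,0],
    [-0.032,0.033,0,0,0,0],
    [-0.032,0.033,0,0,0,0],
    [-0.021,0.026,0,0,0,0],
    [0,0,-0.03,0,0,0],
    [0,0,0,0,0,0],
    [0,0,0,0,0,0],
  ],
)

```text
t: 14.5
eef_pos: [476.6, 189.1, 101.8]
tcp_rot: [-3.141, 0.0, 1.57]
ft_force: [0.5, -0.3, 0.1]
opening: 0.999
```

```bash
python3 - <<'E'
from h import *
p=env.read_camera("scene"); crop(p,260,120,160,130,4.6,"pics/s7.png")
E
```

```text
(no output)
```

View pics/s7.png

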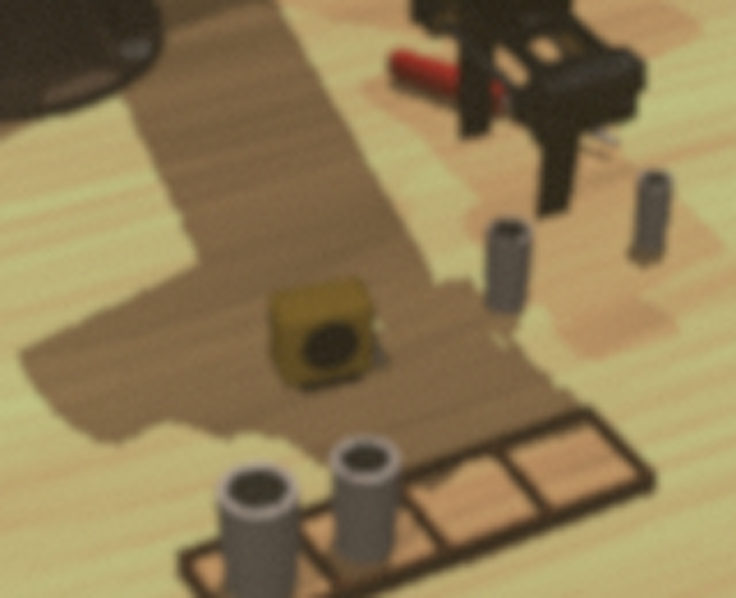

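Sockets a and b stand in their bays. The finger tips at (363,149) and (380,166) straddle socket_c (mouth at (371,170)). Next I grasp c.

>>> carry_out(
  series=[
    [0,0,-0.035,0,0,0],
    [0,0,-0.03,0,0,0],
    [0,0,-0.012,0,0,0],
    [0,0,0,0,0,0],
    [0,0,0,0,0,0],
  ],
)

```text
t: 15.05
eef_pos: [477.1, 189.2, 25.7]
tcp_rot: [3.141, -0.0, 1.57]
ft_force: [0.2, 0.7, -0.2]
opening: 0.998
```

>>> carry_out(
  series=[
    [0,0,0,0,0,0],
    [0,0,0,0,0,0],
    [0,0,0,0,0,0],
    [0,0,0,0,0,0],
    [0,0,0,0,0,0],
    [0,0,0,0,0,0],
    [0,0,0,0,0,0],
    [0,0,0,0,0,0],
    [0,0,0,0,0,0],
    [0,0,0,0,0,0],
  ],
  fingers=0,
)

```text
t: 16.05
eef_pos: [476.4, 189.2, 24.6]
tcp_rot: [-3.142, 0.0, 1.571]
ft_force: [0.2, -0.3, -0.2]
opening: 0.327
```

>>> carry_out(
  series=[
    [0,0,0.01,0,0,0],
    [0,0,0.03,0,0,0],
    [0,0,0.035,0,0,0],
    [0,0,0.035,0,0,0],
    [0.02,-0.014,0,0,0,0],
    [0.03,-0.021,0,0,0,0],
    [0.035,-0.024,0,0,0,0],
    [0.035,-0.024,0,0,0,0],
    [0.03,-0.021,0,0,0,0],
    [0.02,-0.014,0,0,0,0],
    [0,0,0,0,0,0],
    [0,0,0,0,0,0],
  ],
)

```text
t: 17.25
eef_pos: [645.9, 71.1, 134.7]
tcp_rot: [-3.141, -0.0, 1.57]
ft_force: [-0.4, 0.6, -1.5]
opening: 0.328
```

>>> carry_out(
  series=[
    [0.001,0,-0.04,0,0,0],
    [0,0,-0.03,0,0,0],
    [0,0,-0.02,0,0,0],
    [0,0,-0.008,0,0,0],
    [0,0,0,0,0,0],
    [0,0,0,0,0,0],
  ],
)

```text
t: 17.85
eef_pos: [647.6, 71.6, 37.9]
tcp_rot: [3.14, -0.0, 1.571]
ft_force: [-0.2, 0.1, -1.2]
opening: 0.329
```

```bash
python3 - <<'E'
from h import *
p=env.read_camera("scene"); crop(p,270,130,150,130,4.6,"pics/s8.png")
E
```

```text
(no output)
```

View pics/s8.png

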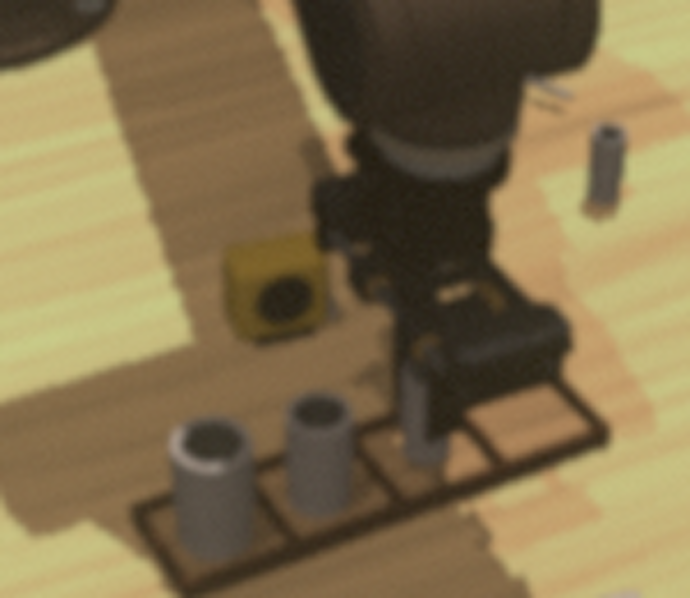

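Socket_c's base (near (362,230)) is within the third bay. Setting it down.

>>> carry_out(
  series=[
    [0,0,-0.004,0,0,0],
    [0,0,-0.002,0,0,0],
    [0,0,-0.001,0,0,0],
    [0,0,0,0,0,0],
    [0,0,0,0,0,0],
  ],
)

```text
t: 18.4
eef_pos: [647.6, 71.3, 30.6]
tcp_rot: [3.141, -0.0, 1.57]
ft_force: [-2.4, 0.4, 6.0]
opening: 0.33
```

>>> carry_out(
  series=[
    [0,0,0,0,0,0],
    [0,0,0,0,0,0],
    [0,0,0,0,0,0],
    [0,0,0,0,0,0],
    [0,0,0,0,0,0],
    [0,0,0,0,0,0],
    [0,0,0,0,0,0],
    [0,0,0.02,0,0,0],
    [0,0,0.04,0,0,0],
    [0,0,0.04,0,0,0],
  ],
  fingers=1,
)

```text
t: 19.4
eef_pos: [647.0, 71.2, 130.3]
tcp_rot: [-3.14, 0.0, 1.57]
ft_force: [-0.8, -0.3, -0.4]
opening: 0.995
```

>>> carry_out(
  series=[
    [-0.02,0.025,0,0,0,0],
    [-0.025,0.032,0,0,0,0],
    [-0.025,0.032,0,0,0,0],
    [-0.025,0.032,0,0,0,0],
    [-0.025,0.032,0,0,0,0],
    [-0.025,0.032,0,0,0,0],
    [-0.025,0.032,0,0,0,0],
    [-0.017,0.023,0,0,0,0],
    [0,0,-0.03,0,0,0],
    [0,0,0,0,0,0],
    [0,0,0,0,0,0],
  ],
)

```text
t: 20.5
eef_pos: [460.5, 311.1, 99.8]
tcp_rot: [-3.141, 0.001, 1.57]
ft_force: [0.2, -0.7, -0.1]
opening: 1.002
```

```bash
python3 - <<'E'
from h import *
p=env.read_camera("scene"); crop(p,270,120,160,140,4.2,"pics/s9.png")
E
```

```text
(no output)
```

View pics/s9.png

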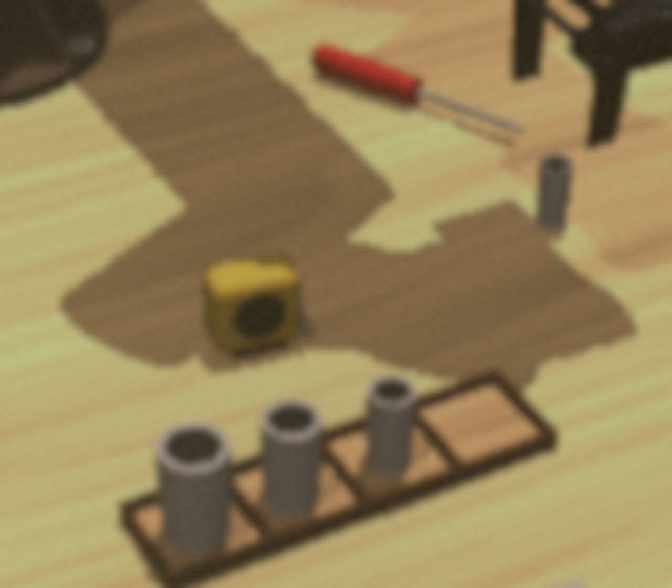

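Three sockets stand upright in the rack, and the finger tips at (395,138) and (413,153) straddle socket_d (mouth at (402,158)). Next I grasp d.

>>> carry_out(
  series=[
    [0,0,-0.035,0,0,0],
    [0,0,-0.03,0,0,0],
    [0,0,-0.013,0,0,0],
    [0,0,0,0,0,0],
    [0,0,0,0,0,0],
  ],
)

```text
t: 21.05
eef_pos: [461.1, 311.3, 22.8]
tcp_rot: [3.141, -0.001, 1.57]
ft_force: [1.2, -0.1, 0.5]
opening: 1.0
```

>>> carry_out(
  series=[
    [0,0,0,0,0,0],
    [0,0,0,0,0,0],
    [0,0,0,0,0,0],
    [0,0,0,0,0,0],
    [0,0,0,0,0,0],
    [0,0,0,0,0,0],
    [0,0,0,0,0,0],
    [0,0,0,0,0,0],
    [0,0,0,0,0,0],
    [0,0,0,0,0,0],
    [0,0,0,0,0,0],
  ],
  fingers=0,
)

```text
t: 22.15
eef_pos: [460.4, 311.3, 21.6]
tcp_rot: [3.142, 0.0, 1.571]
ft_force: [-0.6, -0.7, -0.8]
opening: 0.252
```

>>> carry_out(
  series=[
    [0,0,0.01,0,0,0],
    [0,0,0.03,0,0,0],
    [0,0,0.035,0,0,0],
    [0,0,0.035,0,0,0],
    [0.02,-0.018,0,0,0,0],
    [0.034,-0.032,0,0,0,0],
    [0.036,-0.034,0,0,0,0],
    [0.036,-0.034,0,0,0,0],
    [0.034,-0.032,0,0,0,0],
    [0.023,-0.021,0,0,0,0],
    [0,0,0,0,0,0],
    [0,0,0,0,0,0],
  ],
)

```text
t: 23.35
eef_pos: [643.1, 139.9, 131.8]
tcp_rot: [-3.141, -0.0, 1.569]
ft_force: [-0.2, 0.0, -1.2]
opening: 0.251
```

Contact is expected at TCP z ≈ 28.

>>> carry_out(
  series=[
    [0.001,0,-0.04,0,0,0],
    [0,0,-0.03,0,0,0],
    [0,0,-0.02,0,0,0],
    [0,0,-0.008,0,0,0],
    [0,0,0,0,0,0],
    [0,0,0,0,0,0],
  ],
)

```text
t: 23.95
eef_pos: [644.6, 140.9, 34.9]
tcp_rot: [3.14, -0.0, 1.571]
ft_force: [0.4, 1.3, -0.7]
opening: 0.249
```

```bash
python3 - <<'E'
from h import *
p=env.read_camera("scene"); crop(p,280,130,150,130,4.6,"pics/s10.png")
E
```

```text
(no output)
```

View pics/s10.png

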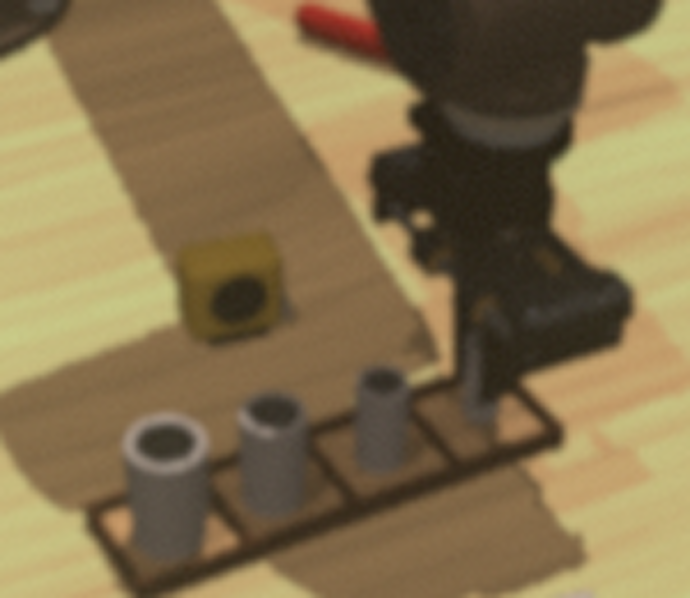

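Socket_d's base (near (385,221)) is inside the last bay. Setting it down.

>>> carry_out(
  series=[
    [0,0,-0.004,0,0,0],
    [0,0,-0.002,0,0,0],
    [0,0,-0.001,0,0,0],
    [0,0,0,0,0,0],
    [0,0,0,0,0,0],
  ],
)

```text
t: 24.5
eef_pos: [644.5, 140.3, 27.6]
tcp_rot: [3.141, -0.0, 1.57]
ft_force: [-1.5, -0.4, 6.7]
opening: 0.254
```

>>> carry_out(
  series=[
    [0,0,0,0,0,0],
    [0,0,0,0,0,0],
    [0,0,0,0,0,0],
    [0,0,0,0,0,0],
    [0,0,0,0,0,0],
    [0,0,0,0,0,0],
    [0,0,0,0,0,0],
    [0,0,0.02,0,0,0],
    [0,0,0.04,0,0,0],
    [0,0,0.04,0,0,0],
    [0,0,0.04,0,0,0],
  ],
  fingers=1,
)

```text
t: 25.6
eef_pos: [644.2, 140.2, 168.1]
tcp_rot: [-3.141, 0.0, 1.57]
ft_force: [-0.7, -0.6, -0.7]
opening: 0.998
```

>>> carry_out(
  series=[
    [-0.04,0.02,0,0,0,0],
    [-0.04,0.02,0,0,0,0],
    [-0.04,0.02,0,0,0,0],
    [-0.04,0.02,0,0,0,0],
    [0,0,0,0,0,0],
    [0,0,0,0,0,0],
  ],
)

```text
t: 26.2
eef_pos: [484.3, 220.8, 167.2]
tcp_rot: [3.14, -0.0, 1.572]
ft_force: [0.2, -0.2, 1.2]
opening: 0.997
```

```bash
python3 - <<'E'
from h import *
p=env.read_camera("scene"); crop(p,190,120,230,140,3.4,"pics/s11.png")
p=env.read_camera("top"); crop(p,220,160,200,80,4,"pics/t11.png")
E
```

```text
(no output)
```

View pics/s11.png

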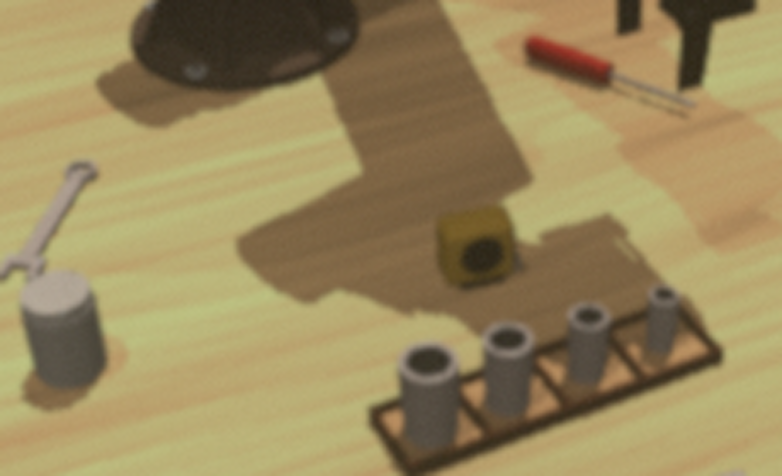

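View pics/t11.png

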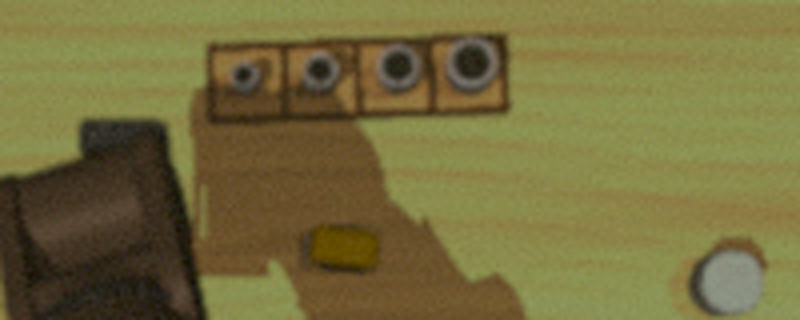

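All four sockets stand upright in separate bays, in the order a, b, c, d from the vice end. The tin and tape are where they were and the arm is clear, so I'm handing in.

```bash
python3 -c "
from cell import env
print(env.job_done())"
```

```text
the job is handed in; nothing more can be done
None
```

The four sockets stand upright, open end up, one to a bay. The largest is in the bay nearest the vice and they run down to the smallest in the farthest bay. I handed the job in at about 26 s of the 112 s allowed.

- **Final pictures:** Both cameras, just before hand-in, showed every socket inside its own bay and upright. The tin and tape looked unmoved by eye; I did not re-measure them.
- **Gripper:** It was open, about 170 mm above the bench and touching nothing. The highest force reading I saw was about 10 N, when setting down socket_b.
- **Disagreement:** The two cameras differed by about 5 mm in x on where the rack was. I settled it by eye and shifted socket_a 3 mm within its bay before letting go. No other check failed or disagreed.

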